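Unclip the blue-ended stirring wand

ROBOT

A 6-joint arm with a two-finger parallel gripper is mounted at the origin on a cart in front of the work surface, level with it; the furniture and walls round the work are solid. World frame = base frame: x ahead of the robot, y to its left, z up, the work surface at z = 0. Lengths are in mm, angles in rad, forces in N, time in s.
With the tool pointing down it reaches from about 350 to 875 mm from the base axis. Payload 4.2 kg.
Tool frame: the origin (TCP) lies on the centre line of the jaws, within the pads' length; the fingertips stand 22 mm ahead of it and the grasp point (between the pads) lies 3 mm ahead of it (arm.nose_length is the distance from the TCP to the fingertips, in mm); z points along the fingers, x is the direction in which the jaws open and shut, and the axes are right-handed (so a half turn about z gives the same grasp; the last joint's range is limited). The gripper opens to 85 mm and grips with 20 to 120 N. Pads are 22 mm wide; open, the fingers measure 114 mm over their backs; the gripper's body (76 mm by 85 mm) begins 54 mm behind the grasp point. The pads swing forward as they close: fully open they stand 13 mm farther back than shut.
Start: joints at [1.36, 0.385, 0.008, 0, -1.194, -0.259], TCP at [282.909, 557.281, 253.312] pointing down, gripper open.
Joint ranges: [-3.14, 3.14], [-1.21, 2.06], [-1.07, 1.41], [-3.16, 2.05], [-2.99, -0.16], [-3.1, 3.1]. Speed limits (rad/s): [2.79, 2.79, 3.14, 3.14, 3.14, 3.14].

INTERFACE

Orientations are given as a unit quaternion [x, y, z, w].
In Python, from bench import telemetry, get_image, workorder, nets, arm gives the robot as it stands.
- The arm moves only by the tool apply_moves, never from a script. Its argument "steps" is a list of rows, each an object with "hand": the opening, from 0 (shut) to 1 (fully open); "xyz": the shift along the tool's x, y, z in cm, a list of three; "delta_rot": the turn, a rotation vector about the tool's x, y, z in rad, a list of three. In form: [{"hand": hand, "xyz": [x, y, z], "delta_rot": [wx, wy, wz]}, ...]. A call has 1 to 12 rows; each row is the pose to reach, as a shift and turn from the pose commanded when the call began, along the tool's axes at that moment; what a row does not reach only later rows make up. A row lasts 1/12 s, in which the tool goes at most 41.7 mm and 7.16 degrees, less where a joint would pass 70% of its speed; a pose out of reach is approached as far as the arm can. A call with a gripper value outside its range is refused whole. The fingers move at their own pace and stop on an object; the grip force is fixed at half the most. Time passes only in rows, so rows that repeat a pose let the fingers close. It gives the time, the measured TCP pose, the force and the opening at its end, in the units of the state.
- telemetry.read_state(): the state, without advancing time (a new reading comes with each control period).
- get_image(name): name is "scene" or "side" or "wrist"; returns a dict with "frame" (400x640x3 uint8, blue, green, red), "fx", "fy", "cx", "cy" (pixels), "distortion" ([k1, k2, p1, p2, k3] as OpenCV has them; the pictures are not rectified), "origin" and "orientation" of the camera in the world. Camera axes: x right, y down, z forward; pixel columns grow to the right and rows downward; lengths in mm; the calibration is good to about 2 mm. A picture is of the moment at which its call begins. There is no depth.
- workorder.job_done(): hands the job in, once; it reports no verdict.
Trained networks look in a picture, given as the dict that the camera call returned (one of the last four; its "shot" number tells which), for a name from the list of things; names that differ only in an ending like _2 or _b are one class to them, and where a whole thing is asked for, a point or a joint stands for the part that bears it (a point fixed in the world has none). Each returns a list of dicts, best first, with "confidence" (0 to 1); they miss things now and then, are a little off and sometimes report something else, mostly with a low value. They report only what shows in the picture. A call takes as long as a camera call.
- nets.recognise(picture, label): "xyz" ([x, y, z] in mm, in world coordinates, good to about 4 mm: the middle of the surface that is visible of it).
- nets.outline_of(picture, label): "pixels" (400x640 bool, what is visible of it).
- nets.pinpoint(picture, label): "xyz" ([x, y, z] in mm, in world coordinates, good to about 4 mm: a listed point, or the origin of a listed thing).
The state is a dict: "clock": time; "joints": joint angles; "joint_vel": joint speeds; "joint_efforts": joint torques, N m; "position": TCP position; "ee_rot": TCP orientation; "contact_force": force on the tool from outside, world axes, zero at the start; "wrist_torque": the same for the moment, N m; "gripper_width": finger opening in mm.
Only numpy, scipy, OpenCV 4.12 (cv2) and the standard library are available. Lean on these libraries where they do the work, as an engineer would, in place of code of your own. Each camera call takes 0.05 s, during which the arm holds its last target.

TASK

Pull the blue-ended stirring wand straight forward out of its two spring clips, then lower it into the yellow tray for washing and let go, so that it lies flat on the tray's floor. Do not drop it into the tray, and leave the red-ended wand in its clips.

Things in the scene. Friction and masses are not known exactly. Their poses are not given: they have to be found in the camera images.
- wand_blue_mid (a point): Middle of the wand to take: straight white bar, 16 mm diameter, 180 mm long, level along its own y (x, z turn with it), 60 g; blue hexagonal ends, 24 mm across flats, 22 mm long, and two thin blue rings. Held in two clips, 50 mm either side of its middle. Grasp at the middle from above, across the bar: pads up to 60 mm wide clear the clips.
- stand_blue_clip (a point): Fixed stand of the blue wand: point midway between its clips, on the seated wand's axis, 70 mm above the counter. x: level, from the clips' open front to their back; the wand snaps out along -x only (10 to 20 N, clear after 25 mm); y along the wand. Clips: black sprung C, 12 mm wide, a post behind each, 14 mm higher; 86 mm free between posts, down to a base plate 62 mm below.
- tray: Yellow open tray, fixed: 130 mm (its x) by 250 mm (its y) outside, 20 mm high, walls and floor 4 mm thick. Origin at the centre of its underside, z up. A wand lying on its floor has its middle about 16 mm above the origin; lay it along y.
- wand_red_mid (a point): Middle of the other wand: the same, but with red ends and rings, in a stand of its own. Leave it in its clips.

How it is judged (in metres and radians):
On the way, in this order (a step that is already met when the one before it is completed fails the run):
1. the blue-ended wand has been pulled forward out of both clips, at least 28 mm, at about clip height (within 30 mm) (x of wand_blue_mid in the frame of stand_blue_clip below -0.028 m and z of wand_blue_mid in the frame of stand_blue_clip between -0.03 and 0.03 m), for 0.02 s.
2. the wand is lowered into the tray while still held, its middle less than 40 mm above the tray's underside (z of wand_blue_mid in the frame of tray below 0.04 m and x of wand_blue_mid in the frame of tray between -0.055 and 0.055 m and y of wand_blue_mid in the frame of tray between -0.05 and 0.05 m and contact force between the fingers and wand_blue above 1 N), for 0.02 s.
At the end, for the whole second after the job is handed in: The blue-ended wand lies flat and still inside the tray (its middle less than 21 mm above the tray's underside and within 55 mm in x and 50 mm in y of the tray's centre), released; the red-ended wand is still in its clips, within 12 mm of where it was (z of wand_blue_mid in the frame of tray below 0.021 m and x of wand_blue_mid in the frame of tray between -0.055 and 0.055 m and y of wand_blue_mid in the frame of tray between -0.05 and 0.05 m and linear speed of wand_blue below 0.02 m/s and distance of wand_red_mid from where it was at the start of the episode below 0.012 m); the robot touches nothing.
It fails at once if the red-ended wand is pulled out or shifted by more than 12 mm (distance of wand_red_mid from where it was at the start of the episode above 0.012 m).
It fails at once if the blue-ended wand is wrenched upward out of its clips: raised over 25 mm before it has come 20 mm forward (z of wand_blue_mid in the frame of stand_blue_clip above 0.025 m and x of wand_blue_mid in the frame of stand_blue_clip above -0.02 m and horizontal distance between wand_blue_mid and stand_blue_clip below 0.05 m).
It also fails if it takes over 43 s, if anything falls off the work surface, if the arm or the gripper's body presses on something with over 40 N, if the wrist force passes 120 N, or if a joint passes its speed limit or range.

## Working session

There is one attempt and no reset: what is moved stays moved. The work goes in short steps, Python scripts to look and compute and a tool call to move; the robot and the scene stay as the last step left them, time stands still between calls to the robot, and variables do not carry over. Pictures are saved under pics/ and viewed, and the job is handed in when it is done.

Besides the shell and the picture viewer there is one more tool, called after "Request:" as a command line: name --argument value ..., lists and objects as JSON in quotes. apply_moves: Moves the arm, as the interface text tells. Its arguments: {"type":"object","properties":{"steps":{"type":"array"}},"required":["steps"]}

```bash
ls; mkdir -p pics; cat > h.py <<'E'
import numpy as np,cv2
from bench import telemetry,get_image,workorder,nets,arm
E
python3 - <<'E'
from h import *
s=telemetry.read_state(); print(s, arm.nose_length)
for n in ["scene","side","wrist"]:
    p=get_image(n); cv2.imwrite(f"pics/a_{n}.png",p["frame"])
    print(n,p["origin"],p["orientation"],p["fx"])
    for l in ["wand_blue_mid","stand_blue_clip","tray","wand_red_mid"]:
        print(l,[(np.round(r["xyz"],1).tolist(),round(r["confidence"],2)) for r in nets.pinpoint(p,l)[:3]])
E
```

```text
pics
{'clock': 0.0, 'joints': array([ 1.35961849e+00,  3.85570940e-01,  6.61080179e-03, -5.04725875e-04,
       -1.19400679e+00, -2.58578593e-01]), 'joint_vel': array([ 0.00036494,  0.00142855, -0.00051256, -0.00081084,  0.00065398,
       -0.0019674 ]), 'joint_efforts': array([ 4.35254906e-04, -3.92288375e+01,  1.88405818e+01,  4.18623000e+00,
       -4.61090327e-03,  1.45149535e-06]), 'position': array([282.6654658 , 556.81705814, 252.2061249 ]), 'ee_rot': array([-5.23050749e-01,  8.52300816e-01, -6.23515053e-04, -9.18765194e-04]), 'contact_force': array([ 0.04301526, -0.75216635,  0.31615147]), 'wrist_torque': array([-0.00892288,  0.01706284, -0.00730627]), 'gripper_width': 85.25298003902881} 22.0
scene [  38.79522817 -352.4754175   671.32310956] [ 0.82791525 -0.38837785  0.17864616 -0.36304894] 374.4558668412147
wand_blue_mid [([594.4, -95.0, 71.3], 0.67), ([596.5, -92.1, 69.9], 0.61)]
stand_blue_clip [([594.3, -90.3, 68.0], 0.68)]
tray [([432.6, 152.2, -1.5], 0.62)]
wand_red_mid [([578.2, 195.6, 66.7], 0.77)]
side [ 562.96196515  567.01217172 1105.78702123] [ 0.04414992  0.96876629 -0.2439616  -0.00503998] 485.0724196213372
wand_blue_mid [([591.2, -94.9, 68.1], 0.98)]
stand_blue_clip [([598.6, -97.9, 72.9], 0.93)]
tray [([429.5, 151.0, -0.9], 0.86)]
wand_red_mid [([580.8, 193.6, 69.8], 0.96)]
wrist [344.21157685 525.63093031 375.06428145] [-0.51802834  0.84458663  0.11556111 -0.07046766] 327.7187842895069
wand_blue_mid []
stand_blue_clip []
tray []
wand_red_mid []
```

View pics/a_scene.png

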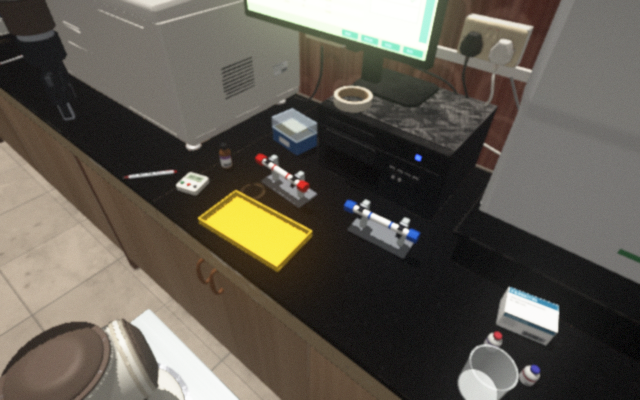

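View pics/a_side.png

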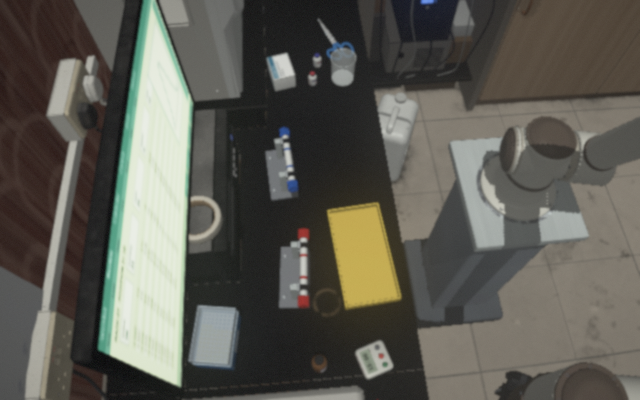

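The scene view shows the blue wand from about (350,205) to (418,235) with its posts behind it, the tray at (255,230) and the red wand at (280,172). The side view shows the same layout. Next I'll measure the wand's yaw, the tray corners, and the black box behind the stand.

```bash
cat >> h.py <<'E'
from scipy.spatial.transform import Rotation as R
def ray(p,uv):
    K=np.array([[p["fx"],0,p["cx"]],[0,p["fy"],p["cy"]],[0,0,1]])
    n=cv2.undistortPoints(np.array(uv,float).reshape(-1,1,2),K,np.array(p["distortion"],float)).reshape(-1,2)
    return R.from_quat(p["orientation"]).apply(np.c_[n,np.ones(len(n))])
def atz(p,uv,z):
    d=ray(p,uv); o=np.array(p["origin"]); return o+d*((z-o[2])/d[:,2])[:,None]
def blobs(mask,n,minarea=8):
    k,l,s,c=cv2.connectedComponentsWithStats(mask.astype(np.uint8))
    i=[j for j in np.argsort(-s[1:,4])+1 if s[j,4]>=minarea][:n]
    return c[i],s[i,4]
E
python3 - <<'E'
from h import *
for n in ["scene","side"]:
    p=get_image(n)
    f=p["frame"].astype(int)
    for l in ["wand_blue_mid","wand_red_mid"]:
        o=nets.outline_of(p,l)
        if not o: print(l,"none");continue
        m=cv2.dilate(o[0]["pixels"].astype(np.uint8),np.ones((5,5)))>0
        b,g,r=f[...,0],f[...,1],f[...,2]
        c=(b>r+50)&(b>g+30) if "blue" in l else (r>b+60)&(r>g+60)
        cen,a=blobs(c&m,2,15); w=atz(p,cen,70)
        d=w[1]-w[0]; print(n,l,o[0]["confidence"],cen.round(1).tolist(),a,w.round(1).tolist(),"mid",w.mean(0).round(1),"len",np.linalg.norm(d).round(1),"yaw",np.degrees(np.arctan2(d[1],d[0]))%180)
    o=nets.outline_of(p,"tray"); m=o[0]["pixels"]
    pts=np.argwhere(m)[:,::-1]
    h=cv2.convexHull(pts.astype(np.int32)).reshape(-1,2)
    w=atz(p,h,20 if n=="side" else 18)[:,:2].astype(np.float32); print("tray",cv2.minAreaRect(w))
    x,y,ww,hh={"scene":(310,70,250,210),"side":(60,20,300,300)}[n]
    cr=p["frame"][y:y+hh,x:x+ww]; s=600/max(ww,hh)
    cv2.imwrite(f"pics/b_{n}.png",cv2.resize(np.clip(cr.astype(float)*1.6,0,255).astype(np.uint8),None,fx=s,fy=s,interpolation=cv2.INTER_CUBIC))
E
```

```text
scene wand_blue_mid 0.88 [[412.8, 234.8], [349.3, 204.6]] [136 106] [[599.2, -174.2, 70.0], [588.0, -13.3, 70.0]] mid [593.6 -93.7  70. ] len 161.3 yaw 93.98700890179805
wand_red_mid none
tray ((426.0217590332031, 144.37985229492188), (140.82626342773438, 259.5276794433594), 4.198334217071533)
side wand_blue_mid 0.79 [[292.4, 185.1], [283.7, 130.9]] [105  73] [[588.0, -18.1, 70.0], [600.7, -182.4, 70.0]] mid [ 594.3 -100.2   70. ] len 164.8 yaw 94.42145449933027
side wand_red_mid 0.82 [[303.0, 300.8], [303.0, 232.8]] [113  91] [[583.3, 272.3, 70.0], [571.4, 111.1, 70.0]] mid [577.4 191.7  70. ] len 161.6 yaw 85.7556235847698
tray ((435.02349853515625, 153.77093505859375), (133.51004028320312, 255.94859313964844), 4.448354244232178)
```

View pics/b_scene.png

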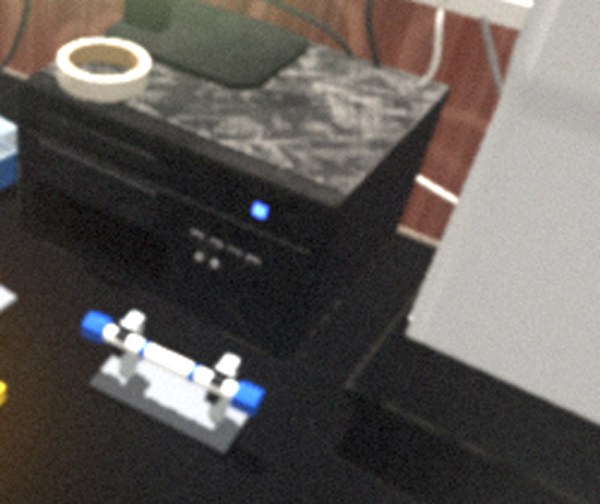

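View pics/b_side.png

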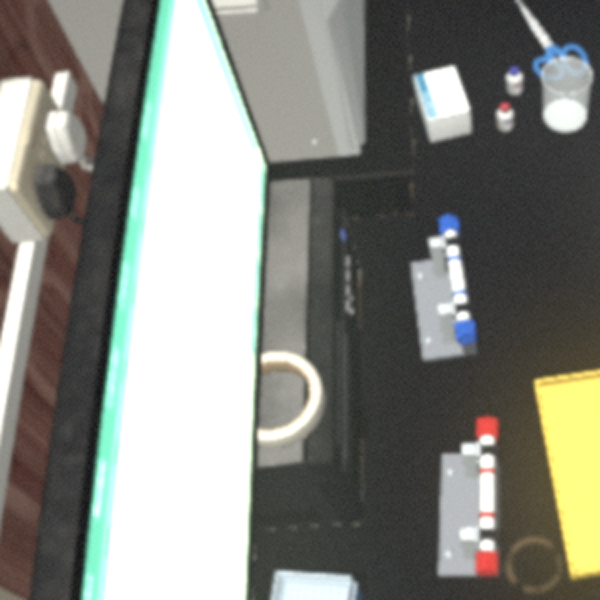

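The blue wand's mid is about (594,-97,70), lying along 94.2° yaw. The tray centre is about (431,151), also with a yaw of about 4.3°. The box face is well behind the stand, at about x = 730. Next I'll work out the shift to a point above the wand.

```bash
cat >> h.py <<'E'
def shift(target,yawx,cmd=None,q=None):
    s=telemetry.read_state(); p0=np.array(cmd if cmd is not None else s["position"]); Rt=R.from_quat(s["ee_rot"])
    c,s_=np.cos(np.radians(yawx)),np.sin(np.radians(yawx))
    Rd=R.from_matrix(np.array([[c,s_,0],[s_,-c,0],[0,0,-1]]).T)
    print("cm",(Rt.inv().apply(np.array(target)-p0)/10).round(2),"rot",(Rt.inv()*Rd).as_rotvec().round(4),"pos",s["position"].round(1),"ang",(Rd.inv()*Rt).as_rotvec().round(4))
E
python3 - <<'E'
from h import *
shift([594,-97,190],184.2,[282.909,557.281,253.312])
E
```

```text
cm [ 44.26 -57.36   6.33] rot [-0.     -0.      1.0277] pos [282.9 557.3 253.3] ang [ 0.      0.     -1.0277]
```

Request:
apply_moves --steps '[{"hand": 1,"xyz": [22.13,-28.68,3.1],"delta_rot": [0,0,0.6]},{"hand": 1,"xyz": [22.13,-28.68,3.1],"delta_rot": [0,0,0.6]},{"hand": 1,"xyz": [22.13,-28.68,3.1],"delta_rot": [0,0,0.6]},{"hand": 1,"xyz": [22.13,-28.68,3.1],"delta_rot": [0,0,0.6]},{"hand": 1,"xyz": [22.13,-28.68,3.1],"delta_rot": [0,0,0.6]},{"hand": 1,"xyz": [22.13,-28.68,3.1],"delta_rot": [0,0,0.6]},{"hand": 1,"xyz": [22.13,-28.68,3.1],"delta_rot": [0,0,0.6]},{"hand": 1,"xyz": [22.13,-28.68,3.1],"delta_rot": [0,0,0.6]},{"hand": 1,"xyz": [22.13,-28.68,3.1],"delta_rot": [0,0,0.6]},{"hand": 1,"xyz": [22.13,-28.68,3.1],"delta_rot": [0,0,0.6]},{"hand": 1,"xyz": [22.13,-28.68,3.1],"delta_rot": [0,0,0.6]}]'

```text
clock: 2.07
position: [439.0, 228.7, 222.4]
ee_rot: [-0.246, 0.969, 0.0, 0.0]
contact_force: [-0.2, -0.0, -0.0]
gripper_width: 85.4
```

```bash
python3 - <<'E'
from h import *
shift([594,-97,190],184.2); print(telemetry.read_state()["joints"])
E
```

```text
cm [  1.93 -36.02   3.24] rot [1.000e-04 2.000e-04 4.245e-01] pos [439.  228.7 222.4] ang [-1.000e-04 -2.000e-04 -4.245e-01]
[ 8.09023924e-01  1.90274263e-01 -3.50665723e-01  4.86768756e-05
 -1.02967369e+00 -3.11232418e-01]
```

Request:
apply_moves --steps '[{"hand": 1,"xyz": [1.93,-36.02,3.24],"delta_rot": [0,0,0.4245]},{"hand": 1,"xyz": [1.93,-36.02,3.24],"delta_rot": [0,0,0.4245]},{"hand": 1,"xyz": [1.93,-36.02,3.24],"delta_rot": [0,0,0.4245]},{"hand": 1,"xyz": [1.93,-36.02,3.24],"delta_rot": [0,0,0.4245]},{"hand": 1,"xyz": [1.93,-36.02,3.24],"delta_rot": [0,0,0.4245]},{"hand": 1,"xyz": [1.93,-36.02,3.24],"delta_rot": [0,0,0.4245]},{"hand": 1,"xyz": [1.93,-36.02,3.24],"delta_rot": [0,0,0.4245]},{"hand": 1,"xyz": [1.93,-36.02,3.24],"delta_rot": [0,0,0.4245]},{"hand": 1,"xyz": [1.93,-36.02,3.24],"delta_rot": [0,0,0.4245]},{"hand": 1,"xyz": [1.93,-36.02,3.24],"delta_rot": [0,0,0.4245]},{"hand": 1,"xyz": [1.93,-36.02,3.24],"delta_rot": [0,0,0.4245]},{"hand": 1,"xyz": [1.93,-36.02,3.24],"delta_rot": [0,0,0.4245]}]'

```text
clock: 3.07
position: [594.7, -94.0, 189.7]
ee_rot: [-0.039, 0.999, 0.0, -0.0]
contact_force: [-0.3, -0.1, -0.1]
gripper_width: 85.5
```

```bash
python3 - <<'E'
from h import *
p=get_image("wrist"); cv2.imwrite("pics/c.png",p["frame"]); print(p["origin"])
for l in ["wand_blue_mid","stand_blue_clip"]:
    print(l,[(np.round(r["xyz"],1).tolist(),round(r["confidence"],2)) for r in nets.pinpoint(p,l)[:3]])
f=p["frame"].astype(int);b,g,r=f[...,0],f[...,1],f[...,2]
cen,a=blobs((b>r+50)&(b>g+30),6,10); w=atz(p,cen,70)
print(cen.round(1).tolist(),a,w.round(1).tolist())
shift([594,-97,73],184.2)
E
```

```text
[ 600.99976263 -162.4543854   311.53471595]
wand_blue_mid [([593.7, -93.5, 71.5], 0.63)]
stand_blue_clip [([590.6, -97.6, 71.1], 0.91)]
[[318.7, 89.3], [316.8, 297.6], [25.8, 234.4], [318.3, 168.3], [317.3, 235.7]] [1260  918  891  152  128] [[600.6, -176.4, 70.0], [589.5, -12.5, 70.0], [818.6, -51.7, 70.0], [596.7, -121.0, 70.0], [593.2, -67.4, 70.0]]
cm [ 0.08 -0.35 11.74] rot [0.0001 0.0006 0.0056] pos [594.5 -93.5 190.4] ang [-0.0001 -0.0006 -0.0056]
```

View pics/c.png

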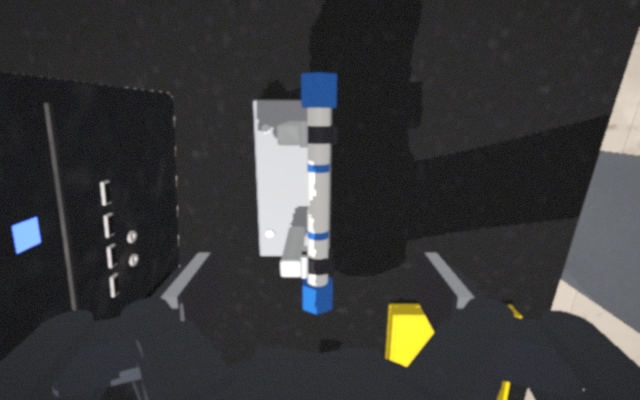

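The wrist view shows the wand upright in the picture near column 318, from row 72 to row 312. The clips are at rows 135 and 266, with the posts to the left. The mid is (595,-94.5), which agrees with the other cameras, so I'm descending with the jaws open and then closing.

Request:
apply_moves --steps '[{"hand": 1,"xyz": [0,-0.1,3],"delta_rot": [0,0,0.008]},{"hand": 1,"xyz": [0,-0.1,6],"delta_rot": [0,0,0.008]},{"hand": 1,"xyz": [0,-0.1,9],"delta_rot": [0,0,0.008]},{"hand": 1,"xyz": [0,-0.1,11],"delta_rot": [0,0,0.008]},{"hand": 1,"xyz": [0,-0.1,11.7],"delta_rot": [0,0,0.008]},{"hand": 1,"xyz": [0,-0.1,11.7],"delta_rot": [0,0,0.008]},{"hand": 1,"xyz": [0,-0.1,11.7],"delta_rot": [0,0,0.008]}]'

```text
clock: 3.8
position: [595.4, -95.4, 74.0]
ee_rot: [-0.035, 0.999, -0.0, 0.001]
contact_force: [-0.5, -0.4, 1.1]
gripper_width: 85.5
```

Request:
apply_moves --steps '[{"hand": 0.5,"xyz": [0,0,0],"delta_rot": [0,0,0]},{"hand": 0.5,"xyz": [0,0,0],"delta_rot": [0,0,0]},{"hand": 0.4,"xyz": [0,0,0],"delta_rot": [0,0,0]},{"hand": 0.3,"xyz": [0,0,0],"delta_rot": [0,0,0]},{"hand": 0.0,"xyz": [0,0,0],"delta_rot": [0,0,0]},{"hand": 0.0,"xyz": [0,0,0],"delta_rot": [0,0,0]},{"hand": 0.0,"xyz": [0,0,0],"delta_rot": [0,0,0]},{"hand": 0.0,"xyz": [0,0,0],"delta_rot": [0,0,0]},{"hand": 0.0,"xyz": [0,0,0],"delta_rot": [0,0,0]},{"hand": 0.0,"xyz": [0,0,0],"delta_rot": [0,0,0]}]'

```text
clock: 4.63
position: [594.5, -96.2, 73.5]
ee_rot: [-0.034, 0.999, -0.0, -0.0]
contact_force: [-2.6, 0.0, 5.6]
gripper_width: 13.9
```

```bash
python3 - <<'E'
from h import *
p=get_image("wrist"); cv2.imwrite("pics/d.png",p["frame"])
s=telemetry.read_state(); print(s["position"],s["contact_force"],s["gripper_width"],s["wrist_torque"])
shift([530,-99,73],183.9)
E
```

```text
[594.55443528 -96.16115769  73.47371995] [-2.16684087 -0.90041663  5.36071084] 14.439498330008535 [ 0.11912085  0.69471179 -0.03449441]
cm [6.46 0.16 0.05] rot [-0.0002  0.      0.0005] pos [594.6 -96.2  73.5] ang [ 0.0002 -0.     -0.0005]
```

View pics/d.png

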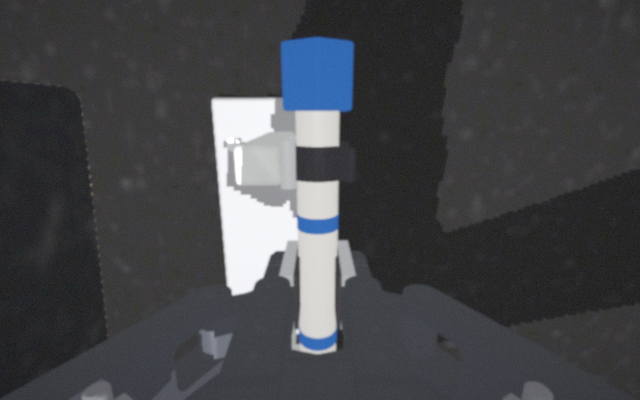

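The wrist view shows the pads closed on the bar between the rings (rows 225 and 340), with the clip at row 165 still engaged. I'm pulling straight forward, which is tool +x.

Request:
apply_moves --steps '[{"hand": 0,"xyz": [0.6,0,0],"delta_rot": [0,0,0]},{"hand": 0,"xyz": [1.2,0,0],"delta_rot": [0,0,0]},{"hand": 0,"xyz": [1.8,0,0],"delta_rot": [0,0,0]},{"hand": 0,"xyz": [2.4,0,0],"delta_rot": [0,0,0]},{"hand": 0,"xyz": [3.0,0,0],"delta_rot": [0,0,0]},{"hand": 0,"xyz": [3.6,0,0],"delta_rot": [0,0,0]},{"hand": 0,"xyz": [4.2,0,0],"delta_rot": [0,0,0]},{"hand": 0,"xyz": [4.8,0,0],"delta_rot": [0,0,0]},{"hand": 0,"xyz": [5.4,0,0],"delta_rot": [0,0,0]},{"hand": 0,"xyz": [6.0,0,0],"delta_rot": [0,0,0]},{"hand": 0,"xyz": [6.0,0,0],"delta_rot": [0,0,0]},{"hand": 0,"xyz": [6.0,0,0],"delta_rot": [0,0,0]}]'

```text
clock: 5.68
position: [534.6, -100.2, 73.1]
ee_rot: [-0.034, 0.999, -0.0, 0.0]
contact_force: [0.7, -0.2, 0.4]
gripper_width: 14.2
```

```bash
python3 - <<'E'
from h import *
p=get_image("wrist"); cv2.imwrite("pics/e.png",p["frame"])
q=get_image("scene"); cv2.imwrite("pics/e2.png",q["frame"][100:330,180:480].repeat(2,0).repeat(2,1))
for n in (p,q): print([(np.round(r["xyz"],1).tolist(),round(r["confidence"],2)) for r in nets.pinpoint(n,"wand_blue_mid")[:3]])
r=get_image("side")
print([(np.round(x["xyz"],1).tolist(),round(x["confidence"],2)) for x in nets.pinpoint(r,"wand_blue_mid")+nets.pinpoint(r,"tray")])
f=r["frame"].astype(int); m=((f[...,2]>f[...,0]+70)&(f[...,1]>f[...,0]+50)); m[:,:320]=0; m[:, 410:]=0; m[:195]=0;m[315:]=0
k,l,s,c=cv2.connectedComponentsWithStats(m.astype(np.uint8)); j=1+np.argmax(s[1:,4])
h=cv2.convexHull(np.argwhere(l==j)[:,::-1].astype(np.int32)).reshape(-1,2)
print("tray",cv2.minAreaRect(atz(r,h,20)[:,:2].astype(np.float32)))
shift([431,151,130],184.3)
E
```

```text
[([531.8, -96.0, 69.9], 0.9)]
[([533.1, -98.8, 71.5], 0.95)]
[([431.8, 151.6, -2.0], 0.72)]
tray ((434.5018615722656, 153.1988983154297), (131.19947814941406, 252.65602111816406), 4.228146553039551)
cm [ 8.65 25.77 -5.72] rot [-0.      0.0001 -0.0065] pos [ 535.  -100.2   72.8] ang [ 0.     -0.0001  0.0065]
```

View pics/e.png

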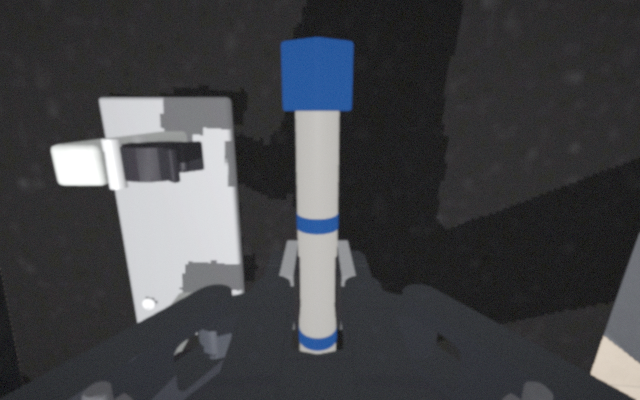

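View pics/e2.png

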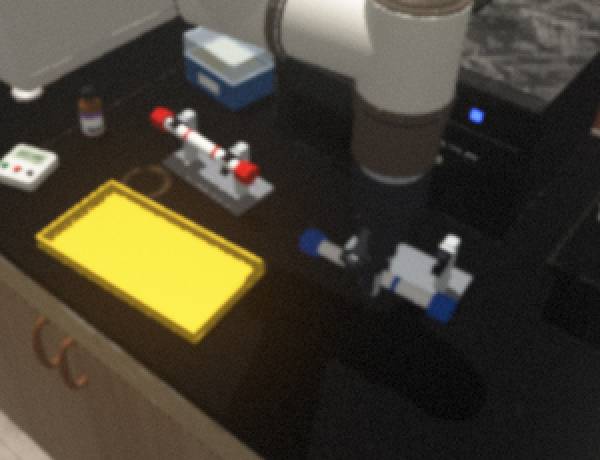

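The wand is out of both clips: the wrist view shows the empty clip at (165,160), and the wand is still level in the jaws. Next I lift, carry it across and look again above the tray.

Request:
apply_moves --steps '[{"hand": 0,"xyz": [0.5,0,-3.5],"delta_rot": [0,0,-0.006]},{"hand": 0,"xyz": [1.5,3,-5.7],"delta_rot": [0,0,-0.006]},{"hand": 0,"xyz": [2.5,6,-5.7],"delta_rot": [0,0,-0.006]},{"hand": 0,"xyz": [3.5,9,-5.7],"delta_rot": [0,0,-0.006]},{"hand": 0,"xyz": [4.5,12,-5.7],"delta_rot": [0,0,-0.006]},{"hand": 0,"xyz": [5.5,15,-5.7],"delta_rot": [0,0,-0.006]},{"hand": 0,"xyz": [6.5,18,-5.7],"delta_rot": [0,0,-0.006]},{"hand": 0,"xyz": [7.5,21,-5.7],"delta_rot": [0,0,-0.006]},{"hand": 0,"xyz": [8.2,24,-5.7],"delta_rot": [0,0,-0.006]},{"hand": 0,"xyz": [8.5,25.8,-5.7],"delta_rot": [0,0,-0.006]},{"hand": 0,"xyz": [8.5,25.8,-5.7],"delta_rot": [0,0,-0.006]},{"hand": 0,"xyz": [8.5,25.8,-5.7],"delta_rot": [0,0,-0.006]}]'

```text
clock: 7.03
position: [432.1, 152.3, 130.0]
ee_rot: [-0.038, 0.999, 0.0, 0.0]
contact_force: [0.5, 0.6, -1.6]
gripper_width: 14.0
```

```bash
python3 - <<'E'
from h import *
for n in ["wrist","side","scene"]:
    p=get_image(n); cv2.imwrite(f"pics/f_{n}.png",p["frame"])
    print(n,[(l,np.round(x["xyz"],1).tolist(),round(x["confidence"],2)) for l in ["wand_blue_mid","tray"] for x in nets.pinpoint(p,l)])
print(telemetry.read_state()["contact_force"])
shift([433,152,20],184.3)
E
```

```text
wrist [('wand_blue_mid', [431.5, 152.2, 127.8], 0.63), ('wand_blue_mid', [580.0, 196.1, 68.2], 0.18)]
side [('wand_blue_mid', [430.5, 149.9, 122.7], 0.85), ('tray', [431.2, 150.3, -2.4], 0.79)]
scene [('wand_blue_mid', [433.9, 154.8, 128.8], 0.73), ('tray', [432.7, 149.8, -2.1], 0.72)]
[ 0.03695889 -0.76628803  0.35745532]
cm [-0.07  0.11 10.99] rot [-0.0001 -0.0001 -0.0016] pos [432.4 150.9 129.9] ang [0.0001 0.0001 0.0016]
```

View pics/f_wrist.png

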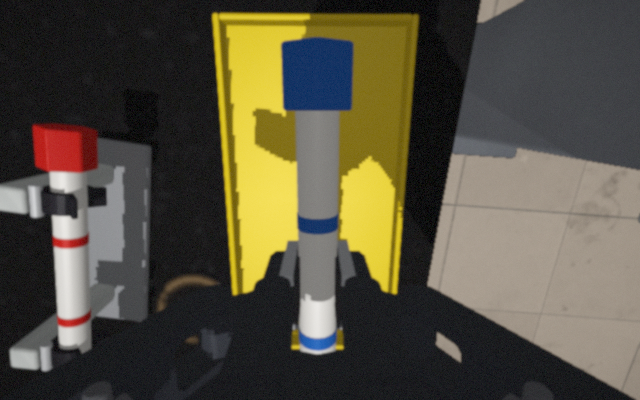

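View pics/f_scene.png

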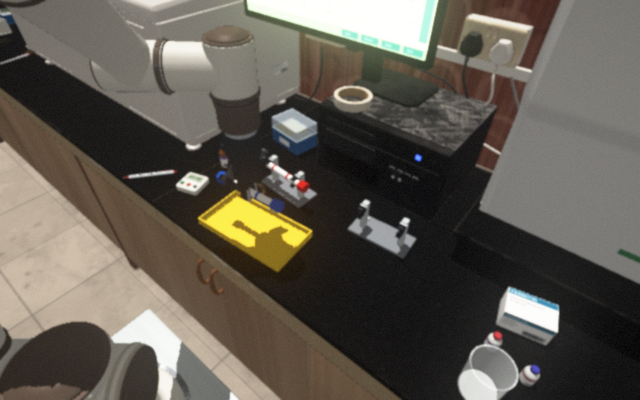

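The wrist view shows the wand lined up lengthwise over the tray (tray walls at columns 215–415, wand at 318), well clear of the red wand at column 65. The fingertips reach about 19 mm below the bar's axis, so they will meet the floor before the hex ends do. I'll lower until they nearly touch, at TCP about 28.

Request:
apply_moves --steps '[{"hand": 0,"xyz": [0,0.1,2],"delta_rot": [0,0,0]},{"hand": 0,"xyz": [0,0.1,4],"delta_rot": [0,0,0]},{"hand": 0,"xyz": [0,0.1,6],"delta_rot": [0,0,0]},{"hand": 0,"xyz": [0,0.1,8],"delta_rot": [0,0,0]},{"hand": 0,"xyz": [0,0.1,9],"delta_rot": [0,0,0]},{"hand": 0,"xyz": [0,0.1,9.6],"delta_rot": [0,0,0]},{"hand": 0,"xyz": [0,0.1,10.0],"delta_rot": [0,0,0]},{"hand": 0,"xyz": [0,0.1,10.2],"delta_rot": [0,0,0]},{"hand": 0,"xyz": [0,0.1,10.2],"delta_rot": [0,0,0]},{"hand": 0,"xyz": [0,0.1,10.2],"delta_rot": [0,0,0]}]'

```text
clock: 8.32
position: [432.6, 152.7, 28.5]
ee_rot: [-0.037, 0.999, 0.0, 0.001]
contact_force: [-0.0, 0.6, -1.3]
gripper_width: 14.0
```

```bash
python3 - <<'E'
from h import *
s=telemetry.read_state(); print(s["position"],s["contact_force"],s["wrist_torque"],s["gripper_width"])
for n in ["wrist","side"]:
    p=get_image(n); cv2.imwrite(f"pics/g_{n}.png",p["frame"])
    print(n,[(l,np.round(x["xyz"],1).tolist(),round(x["confidence"],2)) for l in ["wand_blue_mid","tray"] for x in nets.pinpoint(p,l)])
E
```

```text
[432.62587682 152.67636715  28.47420707] [-0.03688521  0.60259777 -1.31041678] [-0.05517422  0.00140289  0.03804909] 13.965984959504599
wrist []
side [('wand_blue_mid', [432.0, 153.2, 22.3], 0.86), ('tray', [429.5, 152.0, -4.8], 0.77), ('tray', [595.4, -98.3, 72.0], 0.65)]
```

View pics/g_wrist.png

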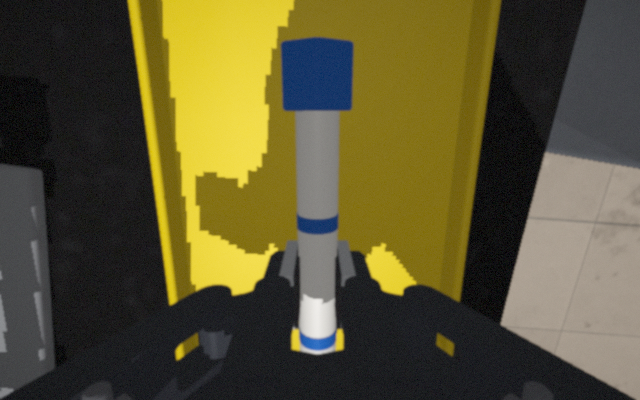

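The wand is centred between the walls with no contact yet. I'm easing down further in small steps until something touches.

Request:
apply_moves --steps '[{"hand": 0,"xyz": [0,0,0.1],"delta_rot": [0,0,0]},{"hand": 0,"xyz": [0,0,0.2],"delta_rot": [0,0,0]},{"hand": 0,"xyz": [0,0,0.2],"delta_rot": [0,0,0]},{"hand": 0,"xyz": [0,0,0.2],"delta_rot": [0,0,0]}]'

```text
clock: 8.95
position: [432.4, 152.6, 26.5]
ee_rot: [-0.037, 0.999, 0.0, 0.0]
contact_force: [-2.2, 0.0, 5.0]
gripper_width: 14.2
```

Request:
apply_moves --steps '[{"hand": 0,"xyz": [0,0,0.1],"delta_rot": [0,0,0]},{"hand": 0,"xyz": [0,0,0.1],"delta_rot": [0,0,0]},{"hand": 0,"xyz": [0,0,0.1],"delta_rot": [0,0,0]}]'

```text
clock: 9.2
position: [432.4, 152.5, 26.4]
ee_rot: [-0.038, 0.999, 0.0, 0.0]
contact_force: [-3.9, -0.3, 14.8]
gripper_width: 14.6
```

The tips are touching the floor at 15 N, leaving the wand's ends only a few mm above it. I'm releasing gradually.

Request:
apply_moves --steps '[{"hand": 0.16,"xyz": [0,0,0],"delta_rot": [0,0,0]},{"hand": 0.18,"xyz": [0,0,0],"delta_rot": [0,0,0]},{"hand": 0.2,"xyz": [0,0,0],"delta_rot": [0,0,0]},{"hand": 0.22,"xyz": [0,0,0],"delta_rot": [0,0,0]},{"hand": 0.24,"xyz": [0,0,0],"delta_rot": [0,0,0]},{"hand": 0.27,"xyz": [0,0,0],"delta_rot": [0,0,0]},{"hand": 0.3,"xyz": [0,0,0],"delta_rot": [0,0,0]},{"hand": 0.35,"xyz": [0,0,0],"delta_rot": [0,0,0]},{"hand": 0.4,"xyz": [0,0,0],"delta_rot": [0,0,0]},{"hand": 0.45,"xyz": [0,0,0],"delta_rot": [0,0,0]},{"hand": 0.45,"xyz": [0,0,0],"delta_rot": [0,0,0]}]'

```text
clock: 10.12
position: [431.9, 152.3, 24.8]
ee_rot: [-0.037, 0.999, -0.0, -0.0]
contact_force: [0.2, 0.8, 2.3]
gripper_width: 38.3
```

```bash
python3 - <<'E'
from h import *
s=telemetry.read_state(); print(s["position"],s["contact_force"],s["gripper_width"])
p=get_image("wrist"); cv2.imwrite("pics/i.png",p["frame"])
E
```

```text
[431.93193089 152.33739219  24.77236628] [0.23789228 0.76949262 2.27880101] 38.2522690126752
```

View pics/i.png

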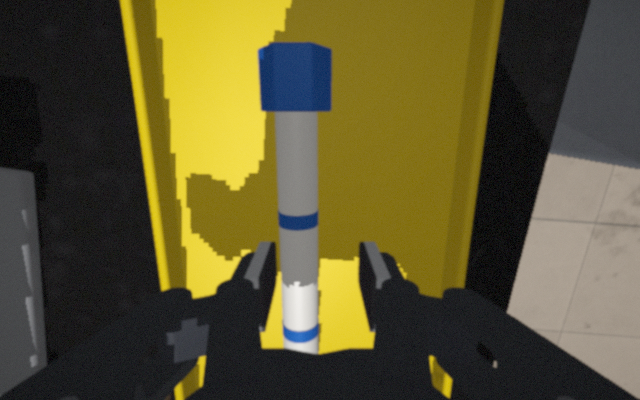

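The wand is free between the pads (columns 275–318). It has rolled one face to the left and lies on the floor. I'm lifting straight up.

Request:
apply_moves --steps '[{"hand": 0.45,"xyz": [0,0,-1],"delta_rot": [0,0,0]},{"hand": 0.45,"xyz": [0,0,-3],"delta_rot": [0,0,0]},{"hand": 0.45,"xyz": [0,0,-6],"delta_rot": [0,0,0]},{"hand": 0.45,"xyz": [0,0,-9],"delta_rot": [0,0,0]},{"hand": 0.45,"xyz": [0,0,-12],"delta_rot": [0,0,0]},{"hand": 0.45,"xyz": [0,0,-16],"delta_rot": [0,0,0]},{"hand": 0.45,"xyz": [0,0,-18],"delta_rot": [0,0,0]},{"hand": 0.45,"xyz": [0,0,-18],"delta_rot": [0,0,0]},{"hand": 0.45,"xyz": [0,0,-18],"delta_rot": [0,0,0]}]'

```text
clock: 10.92
position: [431.5, 152.2, 205.1]
ee_rot: [-0.037, 0.999, 0.0, -0.0]
contact_force: [-0.4, -0.1, -0.6]
gripper_width: 38.4
```

```bash
python3 - <<'E'
from h import *
s=telemetry.read_state(); print(s["position"],s["contact_force"],s["clock"])
for n in ["wrist","side","scene"]:
    p=get_image(n); cv2.imwrite(f"pics/j_{n}.png",p["frame"])
    print(n,[(l,np.round(x["xyz"],1).tolist(),round(x["confidence"],2)) for l in ["wand_blue_mid","tray","wand_red_mid"] for x in nets.pinpoint(p,l)])
    if n!="side":
        f=p["frame"].astype(int);b,g,r=f[...,0],f[...,1],f[...,2]
        cen,a=blobs((b>r+40)&(b>g+25),6,10); print(cen.round(1).tolist(),a,atz(p,cen,16).round(1).tolist())
E
```

```text
[431.538365   152.23964734 205.12936488] [-0.42930428 -0.13752319 -0.59904882] 10.9167
wrist [('wand_blue_mid', [441.4, 154.6, 16.3], 0.67), ('tray', [433.1, 155.0, 4.2], 0.86), ('wand_red_mid', [576.6, 196.6, 68.4], 0.94)]
[[307.7, 97.1], [310.2, 261.0], [308.9, 157.5], [309.4, 211.4], [10.6, 274.7], [16.7, 279.2]] [672 468  89  76  28  12] [[446.5, 73.4, 16.0], [433.3, 234.9, 16.0], [441.8, 127.7, 16.0], [437.9, 181.1, 16.0], [740.4, 271.6, 16.0], [735.2, 276.4, 16.0]]
side [('wand_blue_mid', [437.8, 152.2, 12.3], 0.94), ('tray', [429.2, 152.2, -3.0], 0.82), ('wand_red_mid', [579.2, 194.2, 68.9], 0.7)]
scene [('wand_blue_mid', [435.8, 153.6, 20.0], 0.98), ('tray', [434.2, 150.7, -1.6], 0.9), ('wand_red_mid', [572.6, 194.0, 67.6], 0.61)]
[[304.3, 144.4], [546.6, 303.5], [280.7, 237.2], [535.0, 368.9], [417.8, 157.3], [229.9, 209.0]] [84 79 76 65 58 54] [[768.6, 281.9, 16.0], [657.4, -454.3, 16.0], [443.7, 74.8, 16.0], [506.1, -475.1, 16.0], [936.4, -18.8, 16.0], [430.4, 237.1, 16.0]]
```

View pics/j_wrist.png

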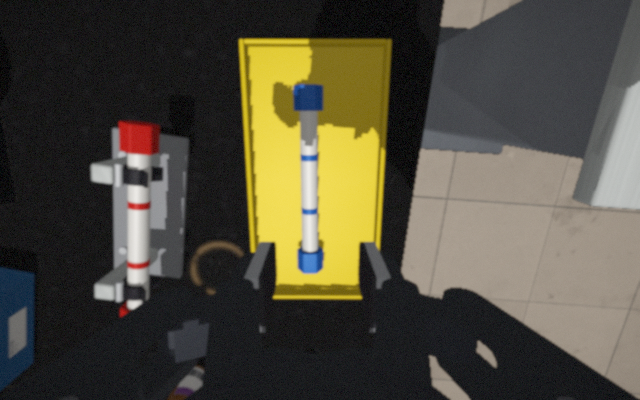

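View pics/j_scene.png

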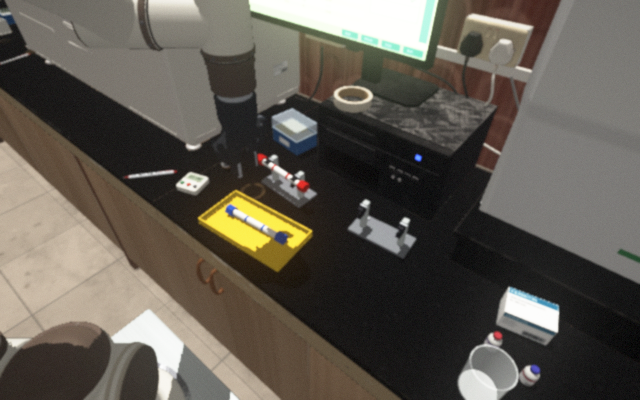

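The wand lies flat in the tray: its ends are at (308,97) and (310,261) in the wrist view, with its mid about 7 mm from the tray centre. The red wand is unmoved and the gripper is clear, so I'm handing in.

```bash
python3 - <<'E'
from h import *
print(workorder.job_done())
E
```

```text
the job is handed in; nothing more can be done
None
```

I pulled the blue-ended wand about 60 mm straight forward out of its clips at clip height, carried it to the tray, lowered it in and released it. I handed the job in at about 11 s on the robot's clock; no verdict is reported.

- **Blue wand:** all three cameras put its middle within about 10 mm of the tray's centre. The estimates of its height were 12 to 20 mm, against 16 mm for a wand lying flat.
- **Red wand:** still in its clips. The estimates differ from the start by 2 to 6 mm, which is close to the networks' 4 mm accuracy.
- **Gripper:** raised to about 205 mm with no contact force showing.

**Did not go as planned:**
- **Release height:** the fingertips reached the tray floor first, at about 15 N. The wand was therefore let go an estimated 7 mm above its resting height, and it rolled about 6 mm sideways before settling.
- **Gripper width:** while holding the 16 mm bar the gripper read about 14 mm. I did not find out why, but the wand did not slip.

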